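# Show the marinade ingredients in order

## Task

Show me what goes into the marinade, in this order: point with the fingertips from straight above first at the mandarin, then at the white-capped spice jar, then at the salt shaker, each time with the fingertips two to five centimetres over the middle of its top, staying there for two full seconds. Touch and move nothing, and do not bring the fingertips low over any of the other foodstuffs on the way. When you have shown all three, draw the hand up so that the fingertips are at least 20 cm above the worktop, and stop.

Things in the scene. Friction and masses are not known exactly. Their poses are not given: they have to be found in the camera images.
- mandarin: the orange mandarin, about 58 mm across and 53 mm high. Loose, stands upright on the worktop. Origin: centre of its underside, on the worktop (z = 0); z up.
- white_cap_jar: small glass spice jar with a WHITE cap, 47 mm across, top at 98 mm. Loose, stands upright on the worktop. Origin: centre of its underside, on the worktop (z = 0); z up.
- salt_shaker: clear glass salt shaker with a grey domed, perforated cap, 44 mm across (cap 34 mm), top at 90 mm. Loose, stands upright on the worktop. Origin: centre of its underside, on the worktop (z = 0); z up.
- yellow_cap_jar: small glass spice jar with a YELLOW cap, 44 mm across, top at 100 mm; not to be pointed at. Loose, stands upright on the worktop. Origin: centre of its underside, on the worktop (z = 0); z up.
- red_tin: red food tin with a plain metal top, 57 mm across, top at 72 mm; not to be pointed at. Loose, stands upright on the worktop. Origin: centre of its underside, on the worktop (z = 0); z up.
- yoghurt_tub: white plastic yoghurt tub with red fruit on it, 72 mm across, top at 71 mm; not to be pointed at. Loose, stands upright on the worktop. Origin: centre of its underside, on the worktop (z = 0); z up.
- tea_box: upright green and white carton, 50 x 68 mm in plan, top at 92 mm; not to be pointed at. Loose, stands upright on the worktop. Origin: centre of its underside, on the worktop (z = 0); z up.
Not all that is in view belongs to the job. Of the things that look like the mandarin, the middle-sized one is meant.

How it is judged (in metres and radians):
On the way, in this order (a step that is already met when the one before it is completed fails the run):
1. the hand dwells just above the mandarin (grasp point within 25 mm sideways of its middle, 10 to 100 mm above its top, for 1.5 s) (horizontal distance between the grasp point and mandarin below 0.025 m and height (world z) of the grasp point between 0.063 and 0.153 m), for 1.5 s.
2. the hand dwells just above the white-capped spice jar (grasp point within 25 mm sideways of its middle, 10 to 100 mm above its top, for 1.5 s) (horizontal distance between the grasp point and white_cap_jar below 0.025 m and height (world z) of the grasp point between 0.108 and 0.198 m), for 1.5 s.
3. the hand dwells just above the salt shaker (grasp point within 25 mm sideways of its middle, 10 to 100 mm above its top, for 1.5 s) (horizontal distance between the grasp point and salt_shaker below 0.025 m and height (world z) of the grasp point between 0.1 and 0.19 m), for 1.5 s.
At the end, for the whole second after the job is handed in: The grasp point is more than 19 cm above the worktop, and all seven foodstuffs stand upright (within 0.1 rad), at rest, within 8 mm of where they began (height (world z) of the grasp point above 0.19 m and distance of each of mandarin, white_cap_jar, salt_shaker, yellow_cap_jar, red_tin, yoghurt_tub, tea_box from where it was at the start of the episode below 0.008 m and angle between each of mandarin, white_cap_jar, salt_shaker, yellow_cap_jar, red_tin, yoghurt_tub, tea_box's own z axis and vertical below 0.1 rad and linear speed of each of mandarin, white_cap_jar, salt_shaker, yellow_cap_jar, red_tin, yoghurt_tub, tea_box below 0.02 m/s); the robot touches nothing.
It fails at once if the robot touches something (contact force between any of the fingers, the arm and anything else above 0.5 N).
It fails at once if something is moved or lifted (distance of any of mandarin, white_cap_jar, salt_shaker, yellow_cap_jar, red_tin, yoghurt_tub, tea_box from where it was at the start of the episode above 0.01 m).
It fails at once if the hand comes low over a foodstuff that was not asked for (within 25 mm sideways of its middle, grasp point less than 70 mm above its top) ((horizontal distance between the grasp point and yellow_cap_jar below 0.025 m and height (world z) of the grasp point below 0.17 m) or (horizontal distance between the grasp point and red_tin below 0.025 m and height (world z) of the grasp point below 0.142 m) or (horizontal distance between the grasp point and yoghurt_tub below 0.025 m and height (world z) of the grasp point below 0.141 m) or (horizontal distance between the grasp point and tea_box below 0.025 m and height (world z) of the grasp point below 0.162 m)).
It also fails if it takes over 58 s, if anything falls off the work surface, if the arm or the gripper's body presses on something with over 40 N, if the wrist force passes 120 N, or if a joint passes its speed limit or range.

## Robot

A 6-joint arm with a two-finger parallel gripper is mounted at the origin on a cart in front of the work surface, level with it; the furniture and walls round the work are solid. World frame = base frame: x ahead of the robot, y to its left, z up, the work surface at z = 0. Lengths are in m, angles in degrees, forces in N, time in s.
With the tool pointing down it reaches from about 0.3 to 0.75 m from the base axis. Payload 8.5 kg.
Tool frame: the origin (TCP) lies on the centre line of the jaws, within the pads' length; the fingertips stand 19 mm ahead of it and the grasp point (between the pads) is the TCP (env.tcp_to_tips is the z of the fingertips in the tool frame, in m); z points along the fingers, y is the line along which they close (so a half turn about z gives the same grasp; the last joint's range is limited). The gripper opens to 85 mm and grips with 20 to 120 N. Pads are 22 mm wide; open, the fingers measure 114 mm over their backs; the gripper's body (76 mm by 85 mm) begins 54 mm behind the grasp point. The pads swing forward as they close: fully open they stand 13 mm farther back than shut.
Start: joints at [51.778, 21.807, 74.336, -0, 83.858, -12.336], TCP at [0.24, 0.495, 0.25] pointing down, gripper open.
Joint ranges: [-178.18, 178.18], [-50.72, 133.34], [12.68, 142.11], [-81.47, 261.47], [9.98, 163.14], [-165.26, 165.26]. Speed limits (degrees/s): [136.94, 136.94, 180, 180, 180, 180].

## Interface

Orientations are given as a 3x3 rotation matrix whose columns are the frame's x, y, z axes.
In Python, from rig import env gives the robot as it stands.
- The arm moves only by the tool servo_tool, never from a script. Its argument "steps" is a list of rows, each an object of numbers: "tx", "ty", "tz": the shift along the world's x, y, z in cm; "yaw": the turn about the world's z in degrees; "claw": the finger opening in cm, from 0 to 8.54. In form: [{"tx": .., "ty": .., "tz": .., "yaw": .., "claw": ..}, ...]. A call has 1 to 20 rows; each row shifts and turns the commanded pose from where the row before left it; what a row does not reach is not made up. A row lasts 1/10 s, in which the tool goes at most 50 mm and 8.59 degrees, less where a joint would pass 70% of its speed; a pose out of reach is approached as far as the arm can. A call with a gripper value outside its range is refused whole. The fingers move at their own pace and stop on an object; "newtons" is the grip in N (left out, the last holds). Time passes only in rows, so rows that do not move let the fingers close. It gives the time, the measured TCP pose, the force, the opening and the grip force at its end, in the units of the state.
- env.observe(): the state, without advancing time (a new reading comes with each control period).
- env.get_image(name): name is "scene" or "top" or "wrist"; returns (picture, depth): 480x640x3 uint8, red, green, blue; 480x640 float32, m along the optical axis (not along the pixel's ray), 0 where there is no reading.
- env.camera_model(name): a dict with "fovy" (degrees; the focal length in pixels is half the picture's height over the tangent of half this angle, whatever the lens; pixels are square), "cx", "cy" (the principal point, pixels), "T" (4x4, takes a point from camera to world coordinates). Camera axes: x right, y down, z forward; pixel columns grow to the right and rows downward; lengths in m; the calibration is good to about 2 mm. A picture is of the moment at which its call begins: read the wrist's pose just before it. camera_model takes no time and is no camera call; for the wrist camera it gives the pose at the moment of the call.
- env.close_job(): hands the job in; it is judged then, once.
The state is a dict: "time_s": time; "q": joint angles; "qvel": joint speeds; "joint_efforts": joint torques, N m; "position": TCP position; "tool_rot": TCP orientation; "ft_force": force on the tool from outside, world axes, zero at the start; "wrist_torque": the same for the moment, N m; "grip_width": finger opening in m; "gripper_force": force on a finger pad.
Only numpy, scipy, OpenCV 4.12 (cv2) and the standard library are available. Lean on these libraries where they do the work, as an engineer would, in place of code of your own. Each camera call takes 0.05 s, during which the arm holds its last target. There are 200 camera calls.

## Working session

There is one attempt and no reset: what is moved stays moved. The work goes in short steps, Python scripts to look and compute and a tool call to move; the robot and the scene stay as the last step left them, time stands still between calls to the robot, and variables do not carry over. Pictures are saved under pics/ and viewed, at most 10 in all, crops included, and the job is handed in when it is done.

Besides the shell and the picture viewer there is one more tool, called as name(argument=value, ...), one argument or row to a line, values as JSON. servo_tool: Moves the arm, as the interface text tells. Its arguments: {"type":"object","properties":{"steps":{"type":"array"},"newtons":{"type":"number"}},"required":["steps"]}

```bash
mkdir -p pics; python3 - <<'E'
from rig import env
import cv2,numpy as np
for n in("scene","top"):
    im,d=env.get_image(n);m=env.camera_model(n)
    cv2.imwrite(f"pics/{n}.png",im[:,:,::-1]);np.savez(f"{n}.npz",im=im,d=d,**m)
    print(n,m)
E
```

```text
scene {'fovy': 53.820171086605356, 'cx': 316.87295429693677, 'cy': 241.21252792788746, 'T': array([[ 0.57963445, -0.45973837,  0.67280349, -0.22145991],
       [-0.81476395, -0.31324455,  0.48789092, -0.56667462],
       [-0.01355015, -0.83097442, -0.55614558,  0.63823293],
       [ 0.        ,  0.        ,  0.        ,  1.        ]])}
top {'fovy': 53.92120446433513, 'cx': 322.8499285249132, 'cy': 244.47733424683932, 'T': array([[-0.00566272, -0.99565851,  0.09290892,  0.42307539],
       [-0.99980189,  0.00386426, -0.0195257 , -0.03918423],
       [ 0.0190819 , -0.09300108, -0.99548314,  1.0729558 ],
       [ 0.        ,  0.        ,  0.        ,  1.        ]])}
```

View pics/top.png

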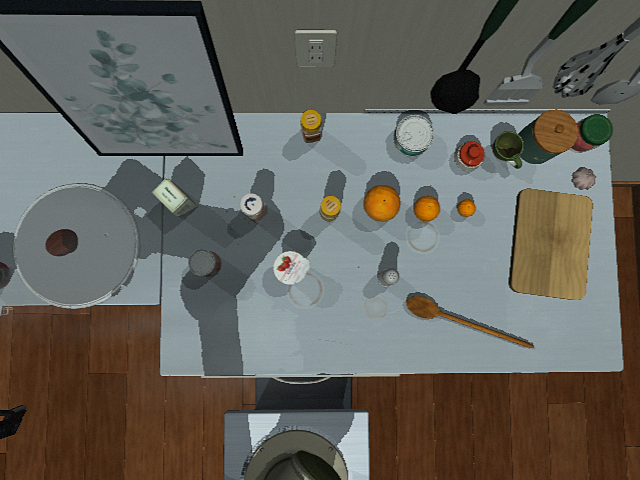

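View pics/scene.png

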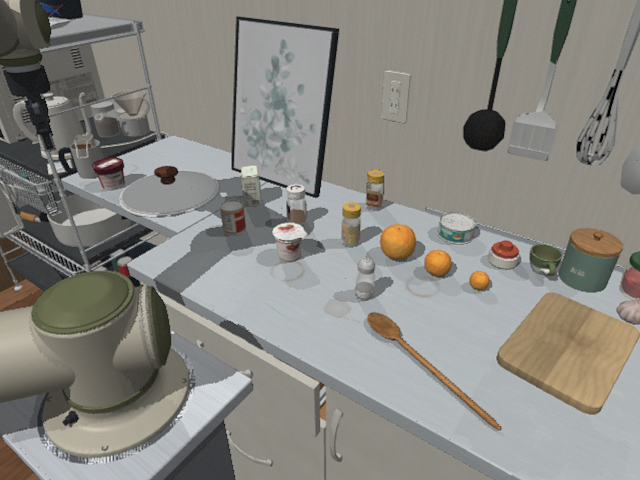

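Top view candidates:
- **Orange things:** (382,203) is large, (427,208) is middle-sized and (466,208) is small. The middle one is the mandarin.
- **White tops:** the jar is at (252,205). The white tin at (414,132) and the yoghurt tub at (291,268) could be taken for it.
- **Salt shaker:** (388,277), with a grey cap.
- **Others:** yellow caps at (330,207) and (311,125), tin at (204,263), tea box at (172,196).

Next I measure these and check the choice in one crop.

```bash
cat > h.py <<'E'
import numpy as np,cv2
def load(n):
    z=np.load(n+".npz");return z
def cast(z,u,v,h):
    f=240/np.tan(np.radians(float(z["fovy"]))/2);T=z["T"]
    r=T[:3,:3]@np.array([(u-z["cx"])/f,(v-z["cy"])/f,1]);o=T[:3,3]
    return o+r*(h-o[2])/r[2]
def cloud(z):
    f=240/np.tan(np.radians(float(z["fovy"]))/2);d=z["d"];v,u=np.mgrid[:480,:640]
    p=np.stack([(u-z["cx"])/f*d,(v-z["cy"])/f*d,d],-1);T=z["T"]
    P=p@T[:3,:3].T+T[:3,3];P[d==0]=np.nan;return P
E
python3 - <<'E'
from h import *
z=load("top");P=cloud(z);hsv=cv2.cvtColor(z["im"],cv2.COLOR_RGB2HSV)
print("table z",np.nanmedian(P[300:330,560:600,2]))
for n,u,v,h in[("big",382,203,.07),("mandarin",427,208,.053),("small",466,208,.03),("white",252,205,.098),("salt",388,277,.09),("yel1",330,207,.1),("yel2",311,125,.1),("tin",204,263,.072),("yog",291,268,.071),("tea",172,196,.092)]:
    w=P[v-32:v+33,u-32:u+33].reshape(-1,3)
    c=cast(z,u,v,h);w=w[(np.hypot(*(w[:,:2]-c[:2]).T)<.045)]
    top=np.nanpercentile(w[:,2],98)
    s=w[w[:,2]>top-.012]; b=w[w[:,2]>.02]
    print(n,"ray",c[:2].round(3),"top",top.round(3),"topmid",((s.min(0)+s.max(0))/2)[:2].round(3),"size",np.ptp(s,0)[:2].round(3),"body mid",((b.min(0)+b.max(0))/2)[:2].round(3),np.ptp(b,0)[:2].round(3))
m=cv2.inRange(hsv,(8,150,80),(22,255,255));
for c in cv2.findContours(m,0,2)[0]:
    if 80<cv2.contourArea(c):
        (u,v),r=cv2.minEnclosingCircle(c)
        if 180<v<230: 
            a=cast(z,u,v,.027);print("orange",round(u),round(v),r,a[:2].round(3),"diam",(2*np.linalg.norm(cast(z,u+r,v,.027)-a)).round(3))
# scene depth based check
zs=load("scene");Q=cloud(zs)
for n,u,v in[("mandarin",438,252),("white",296,187),("salt",366,260)]:
    print("scene",n,np.nanmedian(Q[v-2:v+3,u-2:u+3].reshape(-1,3),0).round(3))
a=cv2.resize(z["im"][110:300,150:480],None,fx=2.4,fy=2.4,interpolation=cv2.INTER_CUBIC)
cv2.imwrite("pics/crop.png",a[:,:,::-1])
E
```

```text
table z -0.0002796139665725006
big ray [ 0.606 -0.187] top 0.076 topmid [ 0.612 -0.191] size [0.064 0.063] body mid [ 0.611 -0.189] [0.078 0.079]
mandarin ray [ 0.598 -0.288] top 0.054 topmid [ 0.601 -0.291] size [0.052 0.05 ] body mid [ 0.601 -0.291] [0.054 0.057]
small ray [ 0.602 -0.382] top 0.037 topmid [ 0.604 -0.384] size [0.037 0.037] body mid [ 0.604 -0.383] [0.038 0.038]
white ray [0.597 0.089] top 0.101 topmid [0.6   0.092] size [0.046 0.044] body mid [0.598 0.092] [0.05  0.054]
salt ray [ 0.446 -0.194] top 0.089 topmid [ 0.449 -0.201] size [0.034 0.032] body mid [ 0.447 -0.199] [0.042 0.038]
yel1 ray [ 0.592 -0.074] top 0.103 topmid [ 0.596 -0.074] size [0.041 0.042] body mid [ 0.595 -0.074] [0.043 0.042]
yel2 ray [ 0.768 -0.035] top 0.103 topmid [ 0.781 -0.032] size [0.043 0.043] body mid [ 0.779 -0.032] [0.046 0.045]
tin ray [0.478 0.193] top 0.073 topmid [0.48  0.199] size [0.055 0.057] body mid [0.48  0.198] [0.056 0.057]
yog ray [0.467 0.009] top 0.074 topmid [0.469 0.008] size [0.068 0.079] body mid [0.469 0.008] [0.068 0.079]
tea ray [0.618 0.257] top 0.094 topmid [0.621 0.264] size [0.074 0.072] body mid [0.62  0.263] [0.077 0.074]
orange 466 208 8.918977737426758 [ 0.603 -0.384] diam 0.041
orange 426 208 12.906009674072266 [ 0.602 -0.293] diam 0.058
orange 622 202 17.33503532409668 [ 0.616 -0.742] diam 0.08
orange 382 203 18.49636459350586 [ 0.615 -0.193] diam 0.084
scene mandarin [ 0.602 -0.29   0.051]
scene white [0.602 0.092 0.097]
scene salt [ 0.445 -0.202  0.088]
```

View pics/crop.png

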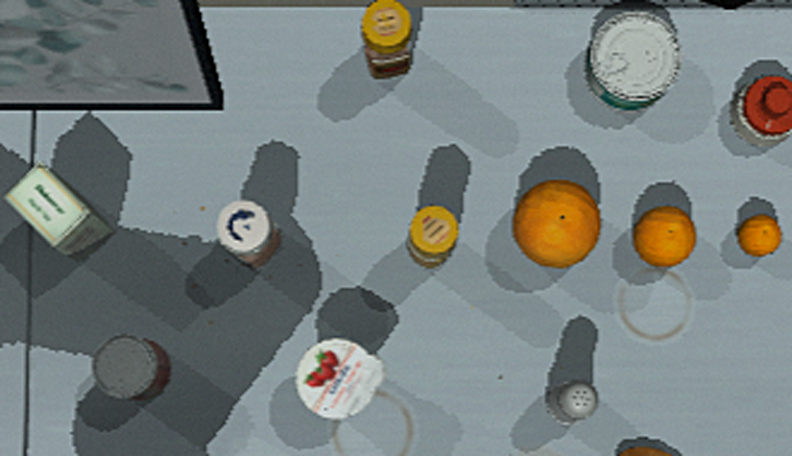

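The crop confirms the choices: mandarin at crop (665,237), a jar with a white printed cap at (245,230), and a perforated grey cap at (577,400). Sizes and heights match. Next I check tall obstacles such as the picture frame, and the state.

```bash
python3 - <<'E'
from h import *
from rig import env
for n in("top","scene"):
    P=cloud(load(n)).reshape(-1,3);P=P[(P[:,2]>.13)&(P[:,0]>.2)&(P[:,0]<.9)&(abs(P[:,1])<.6)]
    for lo,hi in((.13,.2),(.2,.3),(.3,.4),(.4,.6)):
        s=P[(P[:,2]>lo)&(P[:,2]<hi)&(P[:,1]>-.1)&(P[:,1]<.42)]
        if len(s): print(n,lo,len(s),s.min(0).round(2),s.max(0).round(2), "minx for y<.2",s[s[:,1]<.25][:,0].min() if (s[:,1]<.25).any() else None)
s=env.observe();print(s["time_s"],s["position"],s["tool_rot"],s["grip_width"],env.tcp_to_tips)
E
```

```text
top 0.13 4955 [ 0.76 -0.1   0.13] [0.84 0.42 0.2 ] minx for y<.2 0.7551583267543462
top 0.2 9172 [ 0.77 -0.1   0.2 ] [0.84 0.42 0.3 ] minx for y<.2 0.7697508669005073
top 0.3 13543 [ 0.79 -0.1   0.3 ] [0.84 0.42 0.4 ] minx for y<.2 0.7907990655035773
top 0.4 6596 [ 0.81 -0.1   0.4 ] [0.84 0.42 0.44] minx for y<.2 0.809901476656252
scene 0.13 4325 [ 0.75 -0.1   0.13] [0.85 0.42 0.2 ] minx for y<.2 0.7504895978859418
scene 0.2 6681 [ 0.76 -0.1   0.2 ] [0.85 0.42 0.3 ] minx for y<.2 0.7636521384568629
scene 0.3 7375 [ 0.79 -0.1   0.3 ] [0.84 0.42 0.4 ] minx for y<.2 0.7855365131409513
scene 0.4 7933 [ 0.2 -0.1  0.4] [0.85 0.42 0.54] minx for y<.2 0.8064460004184197
0.1 [0.2399871  0.49463712 0.24977188] [[-8.99685659e-01  4.36537652e-01 -7.69665306e-04]
 [ 4.36538260e-01  8.99685120e-01 -1.01648145e-03]
 [ 2.48723999e-04 -1.25050213e-03 -9.99999187e-01]] 0.08557638553808405 0.019
```

servo_tool(
  steps=[
    {"tx":0.5,"ty":-1,"claw":0},
    {"tx":0.9,"ty":-2,"claw":0},
    {"tx":0.9,"ty":-2,"claw":0},
    {"tx":0.9,"ty":-2,"claw":0},
    {"tx":0.9,"ty":-2,"claw":0},
    {"tx":0.9,"ty":-2,"claw":0},
    {"tx":0.9,"ty":-2,"claw":0},
    {"tx":0.9,"ty":-2,"claw":0},
    {"tx":0.9,"ty":-2,"claw":0},
    {"tx":0.9,"ty":-2,"claw":0},
    {"tx":0.9,"ty":-2,"claw":0},
    {"tx":0.9,"ty":-2,"claw":0},
    {"tx":0.9,"ty":-2,"claw":0},
    {"tx":0.9,"ty":-2,"claw":0},
    {"tx":0.9,"ty":-2,"claw":0},
    {"tx":0.9,"ty":-2,"claw":0},
    {"tx":0.9,"ty":-2,"claw":0},
    {"tx":0.9,"ty":-2,"claw":0},
    {"tx":0.9,"ty":-2,"claw":0},
    {"tx":0.5,"ty":-1,"claw":0},
  ],
)

```text
invalid input at $.steps[0]: expected keys tx, ty, tz, yaw, claw
```

servo_tool(
  steps=[
    {"tx":0.5,"ty":-1,"tz":0,"yaw":0,"claw":0},
    {"tx":0.9,"ty":-2,"tz":0,"yaw":0,"claw":0},
    {"tx":0.9,"ty":-2,"tz":0,"yaw":0,"claw":0},
    {"tx":0.9,"ty":-2,"tz":0,"yaw":0,"claw":0},
    {"tx":0.9,"ty":-2,"tz":0,"yaw":0,"claw":0},
    {"tx":0.9,"ty":-2,"tz":0,"yaw":0,"claw":0},
    {"tx":0.9,"ty":-2,"tz":0,"yaw":0,"claw":0},
    {"tx":0.9,"ty":-2,"tz":0,"yaw":0,"claw":0},
    {"tx":0.9,"ty":-2,"tz":0,"yaw":0,"claw":0},
    {"tx":0.9,"ty":-2,"tz":0,"yaw":0,"claw":0},
    {"tx":0.9,"ty":-2,"tz":0,"yaw":0,"claw":0},
    {"tx":0.9,"ty":-2,"tz":0,"yaw":0,"claw":0},
    {"tx":0.9,"ty":-2,"tz":0,"yaw":0,"claw":0},
    {"tx":0.9,"ty":-2,"tz":0,"yaw":0,"claw":0},
    {"tx":0.9,"ty":-2,"tz":0,"yaw":0,"claw":0},
    {"tx":0.9,"ty":-2,"tz":0,"yaw":0,"claw":0},
    {"tx":0.9,"ty":-2,"tz":0,"yaw":0,"claw":0},
    {"tx":0.9,"ty":-2,"tz":0,"yaw":0,"claw":0},
    {"tx":0.9,"ty":-2,"tz":0,"yaw":0,"claw":0},
    {"tx":0.5,"ty":-1,"tz":0,"yaw":0,"claw":0},
  ],
)

```text
time_s: 2.1
position: [0.4123, 0.1132, 0.2502]
tool_rot: [[-0.899, 0.438, -0.0], [0.438, 0.899, -0.0], [0.0, -0.0, -1.0]]
ft_force: [-0.6, 0.7, 0.4]
grip_width: 0.0002
gripper_force: 0.0
```

servo_tool(
  steps=[
    {"tx":0.9,"ty":-2,"tz":0,"yaw":0,"claw":0},
    {"tx":1,"ty":-2.1,"tz":0,"yaw":0,"claw":0},
    {"tx":1,"ty":-2.1,"tz":0,"yaw":0,"claw":0},
    {"tx":1,"ty":-2.1,"tz":0,"yaw":0,"claw":0},
    {"tx":1,"ty":-2.1,"tz":0,"yaw":0,"claw":0},
    {"tx":1,"ty":-2.1,"tz":0,"yaw":0,"claw":0},
    {"tx":1,"ty":-2.1,"tz":0,"yaw":0,"claw":0},
    {"tx":1,"ty":-2.1,"tz":0,"yaw":0,"claw":0},
    {"tx":1,"ty":-2.1,"tz":0,"yaw":0,"claw":0},
    {"tx":1,"ty":-2.1,"tz":0,"yaw":0,"claw":0},
    {"tx":1,"ty":-2.1,"tz":0,"yaw":0,"claw":0},
    {"tx":1,"ty":-2.1,"tz":0,"yaw":0,"claw":0},
    {"tx":1,"ty":-2.1,"tz":0,"yaw":0,"claw":0},
    {"tx":1,"ty":-2.1,"tz":0,"yaw":0,"claw":0},
    {"tx":1,"ty":-2.1,"tz":0,"yaw":0,"claw":0},
    {"tx":1,"ty":-2.1,"tz":0,"yaw":0,"claw":0},
    {"tx":1,"ty":-2.1,"tz":0,"yaw":0,"claw":0},
    {"tx":1,"ty":-2.1,"tz":0,"yaw":0,"claw":0},
    {"tx":1,"ty":-2.1,"tz":0,"yaw":0,"claw":0},
    {"tx":0,"ty":-0.6,"tz":0,"yaw":0,"claw":0},
  ],
)

```text
time_s: 4.1
position: [0.6013, -0.2908, 0.2493]
tool_rot: [[-0.899, 0.438, -0.001], [0.438, 0.899, 0.0], [0.001, -0.0, -1.0]]
ft_force: [-0.4, 0.5, 0.4]
grip_width: -0.0
gripper_force: 0.0
```

```bash
python3 - <<'E'
from rig import env
import cv2
s=env.observe();print(s["time_s"],s["position"],s["q"])
im,_=env.get_image("top");cv2.imwrite("pics/top2.png",im[:,:,::-1])
E
```

```text
4.1 [ 0.60128668 -0.29077104  0.24927545] [-3.59364039e+01  3.42664880e+01  5.30074325e+01 -9.85725623e-03
  9.27787451e+01 -9.99888479e+01]
```

View pics/top2.png

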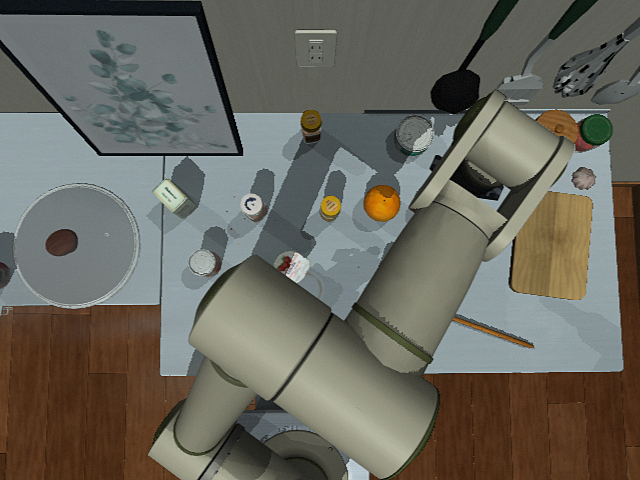

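The arm covers the scene, with the hand over the mandarin. The rest of the objects are still in place. Lowering to point.

servo_tool(
  steps=[
    {"tx":0,"ty":0,"tz":-2,"yaw":0,"claw":0},
    {"tx":0,"ty":0,"tz":-2,"yaw":0,"claw":0},
    {"tx":0,"ty":0,"tz":-2,"yaw":0,"claw":0},
    {"tx":0,"ty":0,"tz":-2,"yaw":0,"claw":0},
    {"tx":0,"ty":0,"tz":-2,"yaw":0,"claw":0},
    {"tx":0,"ty":0,"tz":-1.8,"yaw":0,"claw":0},
    {"tx":0,"ty":0,"tz":-1.5,"yaw":0,"claw":0},
    {"tx":0,"ty":0,"tz":-0.9,"yaw":0,"claw":0},
    {"tx":0,"ty":0,"tz":0,"yaw":0,"claw":0},
    {"tx":0,"ty":0,"tz":0,"yaw":0,"claw":0},
    {"tx":0,"ty":0,"tz":0,"yaw":0,"claw":0},
  ],
)

```text
time_s: 5.25
position: [0.6014, -0.2893, 0.1094]
tool_rot: [[-0.9, 0.436, 0.001], [0.436, 0.9, -0.001], [-0.002, -0.0, -1.0]]
ft_force: [0.2, 0.7, 0.6]
grip_width: -0.0001
gripper_force: 0.0
```

servo_tool(
  steps=[
    {"tx":0,"ty":0,"tz":0,"yaw":0,"claw":0},
    {"tx":0,"ty":0,"tz":0,"yaw":0,"claw":0},
    {"tx":0,"ty":0,"tz":0,"yaw":0,"claw":0},
    {"tx":0,"ty":0,"tz":0,"yaw":0,"claw":0},
    {"tx":0,"ty":0,"tz":0,"yaw":0,"claw":0},
    {"tx":0,"ty":0,"tz":0,"yaw":0,"claw":0},
    {"tx":0,"ty":0,"tz":0,"yaw":0,"claw":0},
    {"tx":0,"ty":0,"tz":0,"yaw":0,"claw":0},
    {"tx":0,"ty":0,"tz":0,"yaw":0,"claw":0},
    {"tx":0,"ty":0,"tz":0,"yaw":0,"claw":0},
    {"tx":0,"ty":0,"tz":0,"yaw":0,"claw":0},
    {"tx":0,"ty":0,"tz":0,"yaw":0,"claw":0},
    {"tx":0,"ty":0,"tz":0,"yaw":0,"claw":0},
    {"tx":0,"ty":0,"tz":0,"yaw":0,"claw":0},
    {"tx":0,"ty":0,"tz":0,"yaw":0,"claw":0},
    {"tx":0,"ty":0,"tz":0,"yaw":0,"claw":0},
    {"tx":0,"ty":0,"tz":0,"yaw":0,"claw":0},
    {"tx":0,"ty":0,"tz":0,"yaw":0,"claw":0},
    {"tx":0,"ty":0,"tz":0,"yaw":0,"claw":0},
    {"tx":0,"ty":0,"tz":0,"yaw":0,"claw":0},
  ],
)

```text
time_s: 7.25
position: [0.6011, -0.2892, 0.1083]
tool_rot: [[-0.9, 0.437, -0.0], [0.437, 0.9, 0.0], [0.0, -0.0, -1.0]]
ft_force: [0.1, -0.7, 0.8]
grip_width: 0.0005
gripper_force: 0.0
```

```bash
python3 - <<'E'
from rig import env
import cv2
print(env.observe()["position"])
im,_=env.get_image("scene");cv2.imwrite("pics/s2.png",im[:,:,::-1])
E
```

```text
[ 0.60109659 -0.28919049  0.10831509]
```

View pics/s2.png

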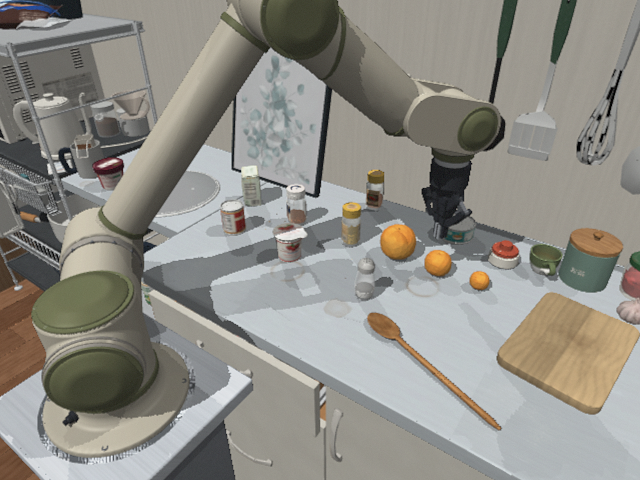

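Fingertips at (437,238) are just above the middle orange at (438,262), and nothing was disturbed. Next: up, and across to the white-capped jar.

servo_tool(
  steps=[
    {"tx":0,"ty":0,"tz":1.2,"yaw":0,"claw":0},
    {"tx":0,"ty":0,"tz":2,"yaw":0,"claw":0},
    {"tx":0,"ty":0,"tz":2,"yaw":0,"claw":0},
    {"tx":0,"ty":0,"tz":2,"yaw":0,"claw":0},
    {"tx":0,"ty":0,"tz":2,"yaw":0,"claw":0},
    {"tx":0,"ty":0,"tz":2,"yaw":0,"claw":0},
    {"tx":0,"ty":0,"tz":2,"yaw":0,"claw":0},
    {"tx":0,"ty":0,"tz":1,"yaw":0,"claw":0},
    {"tx":0,"ty":1,"tz":0,"yaw":0,"claw":0},
    {"tx":0,"ty":2,"tz":0,"yaw":0,"claw":0},
    {"tx":0,"ty":2,"tz":0,"yaw":0,"claw":0},
    {"tx":0,"ty":2,"tz":0,"yaw":0,"claw":0},
    {"tx":0,"ty":2,"tz":0,"yaw":0,"claw":0},
    {"tx":0,"ty":2,"tz":0,"yaw":0,"claw":0},
    {"tx":0,"ty":2,"tz":0,"yaw":0,"claw":0},
    {"tx":0,"ty":2,"tz":0,"yaw":0,"claw":0},
    {"tx":0,"ty":2,"tz":0,"yaw":0,"claw":0},
    {"tx":0,"ty":2,"tz":0,"yaw":0,"claw":0},
    {"tx":0,"ty":2,"tz":0,"yaw":0,"claw":0},
    {"tx":0,"ty":2,"tz":0,"yaw":0,"claw":0},
  ],
)

```text
time_s: 9.3
position: [0.601, -0.0575, 0.2503]
tool_rot: [[-0.9, 0.437, 0.0], [0.437, 0.9, -0.0], [-0.0, -0.0, -1.0]]
ft_force: [-0.5, -0.2, 0.0]
grip_width: -0.0001
gripper_force: 0.0
```

servo_tool(
  steps=[
    {"tx":0,"ty":2,"tz":0,"yaw":0,"claw":0},
    {"tx":0,"ty":2,"tz":0,"yaw":0,"claw":0},
    {"tx":0,"ty":2,"tz":0,"yaw":0,"claw":0},
    {"tx":0,"ty":2,"tz":0,"yaw":0,"claw":0},
    {"tx":0,"ty":2,"tz":0,"yaw":0,"claw":0},
    {"tx":0,"ty":2,"tz":0,"yaw":0,"claw":0},
    {"tx":0,"ty":2,"tz":0,"yaw":0,"claw":0},
    {"tx":0,"ty":1,"tz":0,"yaw":0,"claw":0},
    {"tx":0,"ty":0,"tz":0,"yaw":0,"claw":0},
    {"tx":0,"ty":0,"tz":0,"yaw":0,"claw":0},
  ],
)

```text
time_s: 10.3
position: [0.6011, 0.0906, 0.2503]
tool_rot: [[-0.9, 0.437, -0.0], [0.437, 0.9, -0.0], [-0.0, -0.0, -1.0]]
ft_force: [-0.5, -0.1, 0.9]
grip_width: -0.0001
gripper_force: 0.0
```

servo_tool(
  steps=[
    {"tx":0,"ty":0,"tz":-1.5,"yaw":0,"claw":0},
    {"tx":0,"ty":0,"tz":-2,"yaw":0,"claw":0},
    {"tx":0,"ty":0,"tz":-2,"yaw":0,"claw":0},
    {"tx":0,"ty":0,"tz":-2,"yaw":0,"claw":0},
    {"tx":0,"ty":0,"tz":-1.5,"yaw":0,"claw":0},
    {"tx":0,"ty":0,"tz":-0.8,"yaw":0,"claw":0},
    {"tx":0,"ty":0,"tz":0,"yaw":0,"claw":0},
    {"tx":0,"ty":0,"tz":0,"yaw":0,"claw":0},
    {"tx":0,"ty":0,"tz":0,"yaw":0,"claw":0},
  ],
)

```text
time_s: 11.2
position: [0.6015, 0.0906, 0.1533]
tool_rot: [[-0.9, 0.437, 0.002], [0.437, 0.9, -0.0], [-0.002, 0.001, -1.0]]
ft_force: [-0.6, 0.0, -0.2]
grip_width: -0.0
gripper_force: 0.0
```

servo_tool(
  steps=[
    {"tx":0,"ty":0,"tz":0,"yaw":0,"claw":0},
    {"tx":0,"ty":0,"tz":0,"yaw":0,"claw":0},
    {"tx":0,"ty":0,"tz":0,"yaw":0,"claw":0},
    {"tx":0,"ty":0,"tz":0,"yaw":0,"claw":0},
    {"tx":0,"ty":0,"tz":0,"yaw":0,"claw":0},
    {"tx":0,"ty":0,"tz":0,"yaw":0,"claw":0},
    {"tx":0,"ty":0,"tz":0,"yaw":0,"claw":0},
    {"tx":0,"ty":0,"tz":0,"yaw":0,"claw":0},
    {"tx":0,"ty":0,"tz":0,"yaw":0,"claw":0},
    {"tx":0,"ty":0,"tz":0,"yaw":0,"claw":0},
    {"tx":0,"ty":0,"tz":0,"yaw":0,"claw":0},
    {"tx":0,"ty":0,"tz":0,"yaw":0,"claw":0},
    {"tx":0,"ty":0,"tz":0,"yaw":0,"claw":0},
    {"tx":0,"ty":0,"tz":0,"yaw":0,"claw":0},
    {"tx":0,"ty":0,"tz":0,"yaw":0,"claw":0},
    {"tx":0,"ty":0,"tz":0,"yaw":0,"claw":0},
    {"tx":0,"ty":0,"tz":0,"yaw":0,"claw":0},
    {"tx":0,"ty":0,"tz":0,"yaw":0,"claw":0},
    {"tx":0,"ty":0,"tz":0,"yaw":0,"claw":0},
    {"tx":0,"ty":0,"tz":0,"yaw":0,"claw":0},
  ],
)

```text
time_s: 13.2
position: [0.6011, 0.0908, 0.1523]
tool_rot: [[-0.9, 0.437, -0.0], [0.437, 0.9, -0.0], [0.0, -0.0, -1.0]]
ft_force: [0.2, -0.1, -0.3]
grip_width: -0.0001
gripper_force: 0.0
```

```bash
python3 - <<'E'
from rig import env
import cv2
print(env.observe()["position"])
im,_=env.get_image("scene");cv2.imwrite("pics/s3.png",im[:,:,::-1])
E
```

```text
[0.60110212 0.09079272 0.15228539]
```

View pics/s3.png

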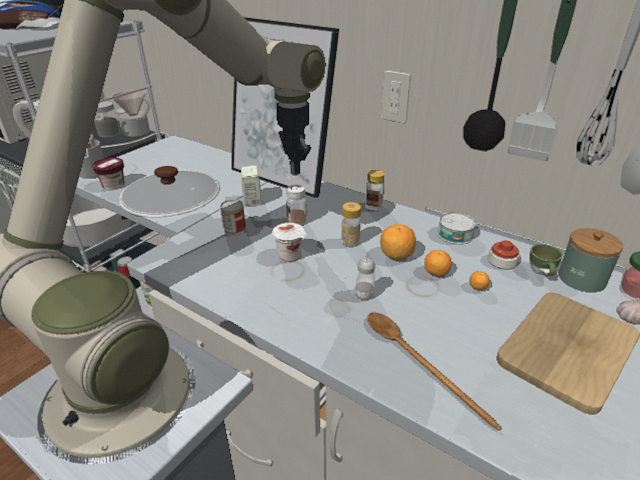

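The fingertips at (296,173) are just over the white cap at (296,189). Next: up, and on to the salt shaker.

servo_tool(
  steps=[
    {"tx":0,"ty":0,"tz":1.2,"yaw":0,"claw":0},
    {"tx":0,"ty":0,"tz":2,"yaw":0,"claw":0},
    {"tx":0,"ty":0,"tz":2,"yaw":0,"claw":0},
    {"tx":0,"ty":0,"tz":2,"yaw":0,"claw":0},
    {"tx":0,"ty":0,"tz":2,"yaw":0,"claw":0},
    {"tx":0,"ty":0,"tz":0.6,"yaw":0,"claw":0},
    {"tx":-0.5,"ty":-1,"tz":0,"yaw":0,"claw":0},
    {"tx":-1,"ty":-2,"tz":0,"yaw":0,"claw":0},
    {"tx":-1,"ty":-2,"tz":0,"yaw":0,"claw":0},
    {"tx":-1,"ty":-2,"tz":0,"yaw":0,"claw":0},
    {"tx":-1,"ty":-2,"tz":0,"yaw":0,"claw":0},
    {"tx":-1,"ty":-2,"tz":0,"yaw":0,"claw":0},
    {"tx":-1,"ty":-2,"tz":0,"yaw":0,"claw":0},
    {"tx":-1,"ty":-2,"tz":0,"yaw":0,"claw":0},
    {"tx":-1,"ty":-2,"tz":0,"yaw":0,"claw":0},
    {"tx":-1,"ty":-2,"tz":0,"yaw":0,"claw":0},
    {"tx":-1,"ty":-2,"tz":0,"yaw":0,"claw":0},
    {"tx":-1,"ty":-2,"tz":0,"yaw":0,"claw":0},
    {"tx":-1,"ty":-2,"tz":0,"yaw":0,"claw":0},
    {"tx":-1,"ty":-2,"tz":0,"yaw":0,"claw":0},
  ],
)

```text
time_s: 15.25
position: [0.4647, -0.18, 0.2493]
tool_rot: [[-0.9, 0.437, -0.002], [0.437, 0.9, 0.001], [0.002, 0.0, -1.0]]
ft_force: [-0.4, 1.5, 0.1]
grip_width: -0.0003
gripper_force: 0.0
```

servo_tool(
  steps=[
    {"tx":-1,"ty":-1.5,"tz":0,"yaw":0,"claw":0},
    {"tx":-0.8,"ty":-0.7,"tz":0,"yaw":0,"claw":0},
    {"tx":0,"ty":0,"tz":0,"yaw":0,"claw":0},
    {"tx":0,"ty":0,"tz":0,"yaw":0,"claw":0},
  ],
)

```text
time_s: 15.65
position: [0.4479, -0.2008, 0.2501]
tool_rot: [[-0.9, 0.437, -0.0], [0.437, 0.9, 0.001], [0.001, 0.0, -1.0]]
ft_force: [0.4, -0.5, -0.8]
grip_width: -0.0002
gripper_force: 0.0
```

servo_tool(
  steps=[
    {"tx":0,"ty":0,"tz":-1.5,"yaw":0,"claw":0},
    {"tx":0,"ty":0,"tz":-2,"yaw":0,"claw":0},
    {"tx":0,"ty":0,"tz":-2,"yaw":0,"claw":0},
    {"tx":0,"ty":0,"tz":-2,"yaw":0,"claw":0},
    {"tx":0,"ty":0,"tz":-2,"yaw":0,"claw":0},
    {"tx":0,"ty":0,"tz":-1.1,"yaw":0,"claw":0},
    {"tx":0,"ty":0,"tz":0,"yaw":0,"claw":0},
    {"tx":0,"ty":0,"tz":0,"yaw":0,"claw":0},
    {"tx":0,"ty":0,"tz":0,"yaw":0,"claw":0},
  ],
)

```text
time_s: 16.55
position: [0.4486, -0.2013, 0.1452]
tool_rot: [[-0.9, 0.436, 0.001], [0.436, 0.9, -0.001], [-0.002, -0.0, -1.0]]
ft_force: [0.4, -0.4, -0.1]
grip_width: -0.0
gripper_force: 0.0
```

servo_tool(
  steps=[
    {"tx":0,"ty":0,"tz":0,"yaw":0,"claw":0},
    {"tx":0,"ty":0,"tz":0,"yaw":0,"claw":0},
    {"tx":0,"ty":0,"tz":0,"yaw":0,"claw":0},
    {"tx":0,"ty":0,"tz":0,"yaw":0,"claw":0},
    {"tx":0,"ty":0,"tz":0,"yaw":0,"claw":0},
    {"tx":0,"ty":0,"tz":0,"yaw":0,"claw":0},
    {"tx":0,"ty":0,"tz":0,"yaw":0,"claw":0},
    {"tx":0,"ty":0,"tz":0,"yaw":0,"claw":0},
    {"tx":0,"ty":0,"tz":0,"yaw":0,"claw":0},
    {"tx":0,"ty":0,"tz":0,"yaw":0,"claw":0},
    {"tx":0,"ty":0,"tz":0,"yaw":0,"claw":0},
    {"tx":0,"ty":0,"tz":0,"yaw":0,"claw":0},
    {"tx":0,"ty":0,"tz":0,"yaw":0,"claw":0},
    {"tx":0,"ty":0,"tz":0,"yaw":0,"claw":0},
    {"tx":0,"ty":0,"tz":0,"yaw":0,"claw":0},
    {"tx":0,"ty":0,"tz":0,"yaw":0,"claw":0},
    {"tx":0,"ty":0,"tz":0,"yaw":0,"claw":0},
    {"tx":0,"ty":0,"tz":0,"yaw":0,"claw":0},
    {"tx":0,"ty":0,"tz":0,"yaw":0,"claw":0},
    {"tx":0,"ty":0,"tz":0,"yaw":0,"claw":0},
  ],
)

```text
time_s: 18.55
position: [0.4481, -0.2012, 0.1443]
tool_rot: [[-0.9, 0.437, -0.0], [0.437, 0.9, 0.0], [0.0, -0.0, -1.0]]
ft_force: [0.2, 0.6, 0.1]
grip_width: 0.0001
gripper_force: 0.0
```

```bash
python3 - <<'E'
from rig import env
import cv2
print(env.observe()["position"])
im,_=env.get_image("scene");cv2.imwrite("pics/s4.png",im[:,:,::-1])
E
```

```text
[ 0.44810075 -0.20120835  0.14432148]
```

View pics/s4.png

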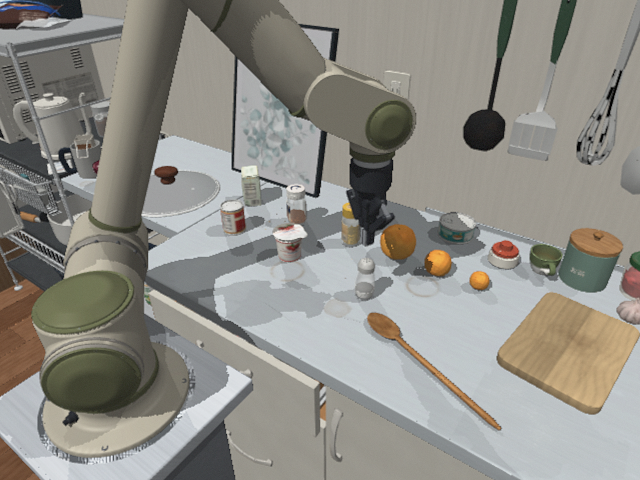

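The fingertips at (368,241) are just over the salt shaker's cap at (366,258). Now raising the hand.

servo_tool(
  steps=[
    {"tx":0,"ty":0,"tz":1,"yaw":0,"claw":0},
    {"tx":0,"ty":0,"tz":2,"yaw":0,"claw":0},
    {"tx":0,"ty":0,"tz":2,"yaw":0,"claw":0},
    {"tx":0,"ty":0,"tz":2,"yaw":0,"claw":0},
    {"tx":0,"ty":0,"tz":2,"yaw":0,"claw":0},
    {"tx":0,"ty":0,"tz":2,"yaw":0,"claw":0},
    {"tx":0,"ty":0,"tz":2,"yaw":0,"claw":0},
    {"tx":0,"ty":0,"tz":1,"yaw":0,"claw":0},
    {"tx":0,"ty":0,"tz":0,"yaw":0,"claw":0},
    {"tx":0,"ty":0,"tz":0,"yaw":0,"claw":0},
    {"tx":0,"ty":0,"tz":0,"yaw":0,"claw":0},
    {"tx":0,"ty":0,"tz":0,"yaw":0,"claw":0},
  ],
)

```text
time_s: 19.8
position: [0.448, -0.2011, 0.2836]
tool_rot: [[-0.9, 0.437, -0.001], [0.437, 0.9, 0.001], [0.002, 0.0, -1.0]]
ft_force: [0.5, 0.8, 0.3]
grip_width: 0.0004
gripper_force: 0.0
```

```bash
python3 - <<'E'
from rig import env
s=env.observe();print(s["position"],s["time_s"])
if s["position"][2]>.25: print(env.close_job())
E
```

```text
[ 0.4479534  -0.20107765  0.28355871] 19.8
the job is handed in; nothing more can be done
None
```

I pointed at the mandarin, the white-capped jar and the salt shaker in that order for two seconds each, then raised the fingertips to about 26 cm and handed the job in at 19.8 s; I saw no sign of anything being touched or moved, but no verdict came back.

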